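Clear, clamp and power up the board test jig

ROBOT

A 6-joint arm with a two-finger parallel gripper is mounted at the origin on the work surface; the furniture and walls round the work are solid. World frame = base frame: x ahead of the robot, y to its left, z up, the work surface at z = 0. Lengths are in m, angles in rad, forces in N, time in s.
With the tool pointing down it reaches from about 0.35 to 0.8 m from the base axis. Payload 7.3 kg.
Tool frame: the origin (TCP) lies at the very end of the fingers, on their centre line; the grasp point (between the pads) lies 19 mm behind it; z points along the fingers, y is the line along which they close (so a half turn about z gives the same grasp; the last joint's range is limited). The gripper opens to 85 mm and grips with 20 to 120 N. Pads are 22 mm wide; open, the fingers measure 114 mm over their backs; the gripper's body (76 mm by 85 mm) begins 54 mm behind the grasp point. The pads swing forward as they close: fully open they stand 13 mm farther back than shut.
Start: joints at [-1.302, 0.342, 1.524, -0, 1.275, -0.146], TCP at [0.212, -0.48, 0.231] pointing down, gripper open.
Joint ranges: [-2.53, 2.53], [-0.77, 2.02], [0.04, 2.7], [-1, 4.14], [0.28, 2.66], [-3.11, 3.11]. Speed limits (rad/s): [2.57, 2.57, 3.14, 3.14, 3.14, 3.14].

INTERFACE

Orientations are given as a rotation vector (axis times angle).
In Python, from rig import robot, vision, spotter gives the robot as it stands.
- The arm moves only by the tool jog_arm, never from a script. Its argument "moves" is text: rows parted by semicolons, each of 4 numbers parted by spaces: the shift along the tool's x, y, z in units of 10 cm (1.0 is 10 cm), then the turn about the tool's z in units of pi/2 rad (1.0 is pi/2 rad). In form: tx ty tz roll; .... A call has exactly 8 rows; each row is the pose to reach, as a shift and turn from the pose commanded when the call began, along the tool's axes at that moment; what a row does not reach only later rows make up. A row lasts 1/8 s, in which the tool goes at most 62.5 mm and 10.7 degrees, less where a joint would pass 70% of its speed; a pose out of reach is approached as far as the arm can. A call with a number of a shift or a turn outside -1 to 1 is refused whole. A call with a gripper value outside its range is refused whole. "hand" is the opening, from -1 (shut) to 1 (fully open), set as the call begins (left out, the last holds). The fingers move at their own pace and stop on an object; "force" is the grip in N (left out, the last holds). Time passes only in rows, so rows that repeat a pose let the fingers close, or fill a call up. It gives the time, the measured TCP pose, the force, the opening and the grip force at its end, in the units of the state.
- robot.observe(): the state, without advancing time (a new reading comes with each control period).
- vision.get_image(name): name is "scene" or "side" or "wrist"; returns (picture, depth): 384x512x3 uint8, red, green, blue; 384x512 float32, m along the optical axis (not along the pixel's ray), 0 where there is no reading.
- vision.camera_model(name): a dict with "intrinsics" (3x3 intrinsics, pixels), "rvec" (rotation vector, rad) and "tvec" (3), from world to camera coordinates, as OpenCV has them. Camera axes: x right, y down, z forward; pixel columns grow to the right and rows downward; lengths in m; the calibration is good to about 2 mm. A picture is of the moment at which its call begins: read the wrist's pose just before it. camera_model takes no time and is no camera call; for the wrist camera it gives the pose at the moment of the call.
- robot.job_done(): hands the job in; it is judged then, once.
Trained networks look in the newest picture that a camera, given by its name, has taken for a name from the list of things; names that differ only in an ending like _2 or _b are one class to them, and where a whole thing is asked for, a point or a joint stands for the part that bears it (a point fixed in the world has none). Each returns a list of dicts, best first, with "p" (0 to 1); they miss things now and then, are a little off and sometimes report something else, mostly with a low value. They report only what shows in the picture. A call takes as long as a camera call. They do not tell look-alikes from the thing itself.
- spotter.recognise(camera, thing): "at" ([column, row] in pixels, amid what is visible of it).
The state is a dict: "time_s": time; "q": joint angles; "dq": joint speeds; "joint_torque": joint torques, N m; "position": TCP position; "eef_rot": TCP orientation; "wrist_force": force on the tool from outside, world axes, zero at the start; "ft_torque": the same for the moment, N m; "finger_gap": finger opening in m; "grip_force": force on a finger pad.
Only numpy, scipy, OpenCV 4.12 (cv2) and the standard library are available. Lean on these libraries where they do the work, as an engineer would, in place of code of your own. Each camera call takes 0.05 s, during which the arm holds its last target. There are 200 camera calls.

TASK

Get the test jig ready and power it up: first take the tweezers off the circuit board and lay them flat in the open tool tray, then push the handle of the jig's toggle clamp over until it snaps down shut, and only then flip the broad rocker on the switch box to its other position. Leave the two narrow rockers and all other things on the bench as they are.

Things in the scene. Friction and masses are not known exactly. Their poses are not given: they have to be found in the camera images.
- jig: Board test jig, fixed: aluminium base plate 150 mm (its x) by 187 mm (its y, from -62 to +125), 12 mm thick; origin on the bench under the centre of the green circuit board (135 along x, 110 along y), z up. The toggle clamp stands on the +y side at x = -15, y 66 to 118 mm; its hold-down bar, raised while open (top 88 mm above the bench, y 35 to 85), comes down with the handle.
- fuse_gap (a point): Middle of the 30 mm wide gap (along the jig's y) between the board's two rows of fuse holders; axes as jig. The rows run 26 mm either way along x and are 20 mm wide, with flat tops at the height of this point, 30 mm above the bench; the board between them is 16 mm above the bench. Other parts of the board reach at most 40 mm above the bench.
- clamp_handle (a joint): Clamp handle, a black round grip 17 mm thick, its top 88 mm from its hinge, which runs along the jig's x through jig (-15, 94, 45) mm. 0 = open, upright; grows as it folds over toward the jig's +y; 1.35 rad = shut, nearly level. Over-centre: springs back to 0 before 0.68 rad, snaps shut by itself beyond; about 6 N at the grip moves it.
- handle_grip (a point): Point in the middle of the black grip, on its axis, 62 mm from the hinge; 107 mm above the bench while open. Moves with the handle.
- tweezers: Steel tweezers, 121 x 14 x 9 mm, 22 g, lying flat across the tops of the two rows of fuse holders, over the gap (underside 30 mm above the bench); origin at mid length on the underside, x along the tweezers, z up. 12 mm wide where gripped at mid length.
- tool_tray: Open black tool tray, fixed: 156 mm (x) by 108 mm (y), 18 mm high, walls and floor 3 mm; origin at the centre of its underside, z up. A small screwdriver lies in it along x near its -y wall (y about -36 mm); the rest is free.
- switch_box: Grey switch box, fixed: 120 mm (x) by 96 mm (y), top 48 mm above the bench; origin at the centre of its underside, z up. Three black rockers stand side by side on its top, all hinged about lines along the box's y at x = 0, each 46 mm long along x: one broad (28 mm wide, centre at y = +20 mm), two narrow (13 mm wide, at y = -14 and -34 mm).
- broad_axis (a point): Middle of the broad rocker's hinge line, 52 mm above the bench; axes as switch_box.
- mains_rocker (a joint): Broad rocker. 0 = off: its half on the box's -x side lies level (top 55 mm above the bench), its +x half sticks up (end 64 mm above the bench). 0.4 rad = on: +x half level at 55 mm, -x half up. Over-centre: past 0.2 rad it snaps over by itself; about 5 N down at 15 mm from the hinge line flips it.
- narrow_1 (a joint): Narrow rocker next to the broad one, at 0 like it; 0.4 rad when flipped. Leave alone.
- narrow_2 (a joint): Outer narrow rocker, at 0; 0.4 rad when flipped. Leave alone.
- driver: Small screwdriver lying in the tool tray, 131 x 14 x 15 mm; origin at mid length on its underside, x to the blade. Leave alone.
- tip_cleaner: Round black tip-cleaner pot, 64 mm across, 37 mm high, standing on the bench beside the clamp, off the jig's +y side; origin at the centre of its underside. Leave alone.
- solder_spool: Spool of solder wire, 62 mm across (flanges 74) and 76 mm high, standing on the bench beside the clamp, off the jig's +y side, across from the tip-cleaner pot; the shut handle lies between them. Origin at the centre of its underside. Leave alone.
- solvent_bottle: Solvent bottle with black lid, 68 mm across, 120 mm high, beyond the jig to the right; origin at the centre of its underside. Leave alone.
Not all that is in view belongs to the job. There is more than one size of the tool_tray; the job needs the larger.

How it is judged:
By the outcome, as a careful person would: the job done as asked, in the order asked, and still so for the second after the job is handed in, with the robot touching nothing.
It also fails if it takes over 45 s, if anything falls off the work surface, if the arm or the gripper's body presses on something with over 40 N, if the wrist force passes 120 N, or if a joint passes its speed limit or range.

## Working session

There is one attempt and no reset: what is moved stays moved. The work goes in short steps, Python scripts to look and compute and a tool call to move; the robot and the scene stay as the last step left them, time stands still between calls to the robot, and variables do not carry over. Pictures are saved under pics/ and viewed, at most 10 in all, crops included, and the job is handed in when it is done.

Besides the shell and the picture viewer there is one more tool, called after "Call:" by a JSON object that holds its "method" and its "body". jog_arm: Moves the arm, as the interface text tells. Its arguments: {"type":"object","properties":{"moves":{"type":"string"},"hand":{"type":"number"},"force":{"type":"number"}},"required":["moves"]}

```bash
mkdir -p pics; cat > h.py <<'E'
import numpy as np, cv2
from rig import robot, vision, spotter
def cam(n):
    m=vision.camera_model(n); K=np.array(m["intrinsics"]);R=cv2.Rodrigues(np.array(m["rvec"],float))[0];t=np.array(m["tvec"],float).ravel()
    return K,R,t
def cloud(n,d,c=None):
    K,R,t=c or cam(n); v,u=np.mgrid[:d.shape[0],:d.shape[1]]
    p=np.stack([(u-K[0,2])/K[0,0]*d,(v-K[1,2])/K[1,1]*d,d],-1)
    w=(p-t)@R; w[d<=0]=np.nan; return w
def grab(n,name=None):
    c=cam(n); im,d=vision.get_image(n)
    if name: cv2.imwrite(f"pics/{name}.png",im[:,:,::-1])
    return im,cloud(n,d,c)
def proj(n,p,c=None):
    K,R,t=c or cam(n); q=K@(R@np.array(p)+t); return q[:2]/q[2]
E
python3 - <<'E'
from h import *
np.set_printoptions(precision=3,suppress=True)
for n in ["scene","side"]:
    im,w=grab(n,n+"0"); np.save(n+"0.npy",w)
    for th in ["jig","fuse_gap","clamp_handle","tweezers","tool_tray","switch_box","mains_rocker","tip_cleaner","solder_spool","solvent_bottle","driver"]:
        for r in spotter.recognise(n,th)[:3]:
            u,v=np.round(r["at"]).astype(int); print(n,th,round(r["p"],2),(u,v),np.nanmedian(w[v-1:v+2,u-1:u+2].reshape(-1,3),0))
    print(cam(n)[1].T@-cam(n)[2])
print(robot.observe())
a=cv2.imread("pics/scene0.png");b=cv2.imread("pics/side0.png")
cv2.imwrite("pics/s0b.png",cv2.resize(a,(800,600)))
cv2.imwrite("pics/d0b.png",cv2.resize(b,(800,600)))
E
```

```text
scene jig 0.82 (np.int64(243), np.int64(201)) [0.426 0.17  0.045]
scene fuse_gap 0.89 (np.int64(240), np.int64(202)) [0.454 0.183 0.012]
scene clamp_handle 0.75 (np.int64(246), np.int64(183)) [0.41  0.158 0.122]
scene tweezers 0.54 (np.int64(276), np.int64(188)) [0.499 0.096 0.03 ]
scene tool_tray 0.82 (np.int64(151), np.int64(184)) [0.499 0.432 0.005]
scene tool_tray 0.32 (np.int64(246), np.int64(187)) [0.41  0.158 0.109]
scene switch_box 0.91 (np.int64(375), np.int64(210)) [ 0.428 -0.147  0.047]
scene switch_box 0.68 (np.int64(244), np.int64(199)) [0.416 0.165 0.06 ]
scene switch_box 0.22 (np.int64(215), np.int64(228)) [0.326 0.22  0.052]
scene mains_rocker 0.65 (np.int64(366), np.int64(195)) [ 0.467 -0.126  0.057]
scene tip_cleaner 0.7 (np.int64(213), np.int64(196)) [0.443 0.249 0.034]
scene solder_spool 0.97 (np.int64(212), np.int64(226)) [0.33  0.228 0.052]
scene solder_spool 0.52 (np.int64(374), np.int64(208)) [ 0.433 -0.146  0.048]
scene solvent_bottle 0.49 (np.int64(366), np.int64(196)) [ 0.465 -0.127  0.055]
scene solvent_bottle 0.47 (np.int64(352), np.int64(164)) [ 0.613 -0
[... 826 characters left out ...]
.029]
side solder_spool 0.58 (np.int64(274), np.int64(236)) [0.333 0.235 0.051]
side solvent_bottle 0.79 (np.int64(212), np.int64(137)) [ 0.634 -0.061  0.076]
side driver 0.71 (np.int64(207), np.int64(276)) [0.479 0.388 0.014]
[0.219 0.773 0.981]
{'time_s': 1.2, 'q': array([-1.302,  0.342,  1.524,  0.   ,  1.275, -0.146]), 'dq': array([-0.001,  0.001,  0.   ,  0.   , -0.001, -0.   ]), 'joint_torque': array([ -0.001, -43.357, -24.626,  -0.   ,   0.   ,   0.   ]), 'position': array([ 0.212, -0.48 ,  0.231]), 'eef_rot': array([3.074, 0.647, 0.   ]), 'wrist_force': array([-0.021,  0.789,  0.208]), 'ft_torque': array([-0.02 , -0.024, -0.036]), 'grip_force': 0.0, 'finger_gap': 0.08513364467377622}
```

View pics/s0b.png

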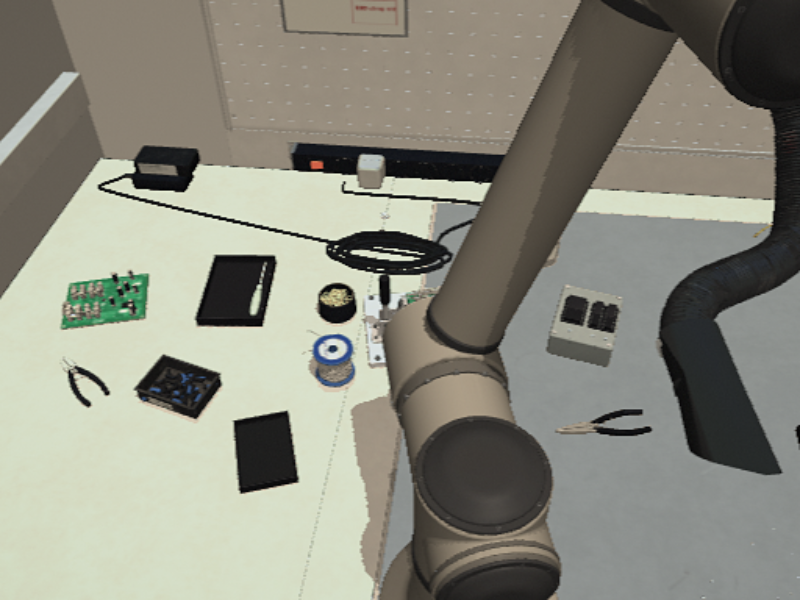

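View pics/d0b.png

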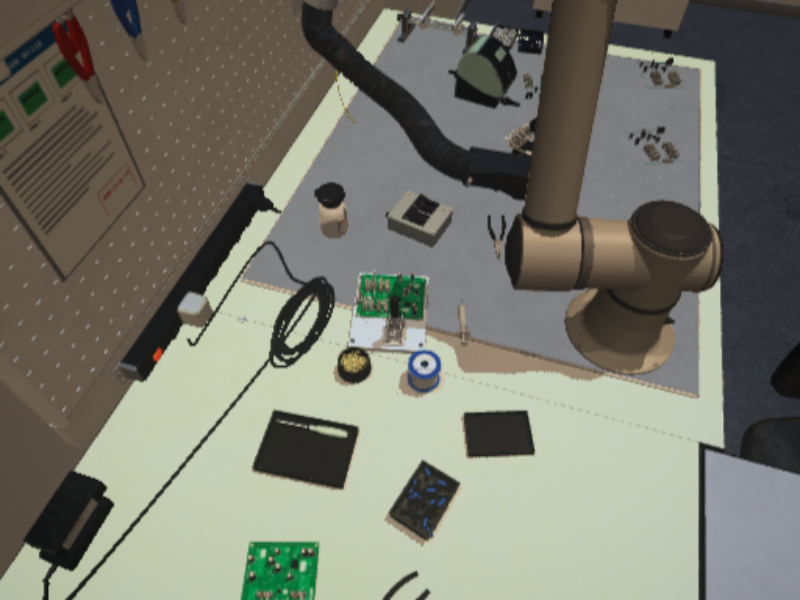

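Scene (800x600): large tray at (237,290) with the screwdriver in it, jig at (390,310) mostly behind the arm, switch box at (583,325), a dark hose/nozzle at (720,400). Side: jig (390,310), tray (305,448), box (420,217), hose nozzle at (500,170).

```bash
python3 - <<'E'
from h import *
np.set_printoptions(precision=3,suppress=True)
def rect(p): r=cv2.minAreaRect((p[:,:2]*1000).astype(np.float32)); return len(p),np.round(r[0],1),np.round(r[1],1),round(r[2],1)
W={n:np.load(n+"0.npy") for n in("scene","side")}
def sel(n,x0,x1,y0,y1,z0,z1):
    w=W[n];return (w[...,0]>x0)&(w[...,0]<x1)&(w[...,1]>y0)&(w[...,1]<y1)&(w[...,2]>z0)&(w[...,2]<z1)
for n in W:
    im=cv2.imread(f"pics/{n}0.png").astype(int)
    w=W[n]
    m=sel(n,.4,.62,.34,.52,-.01,.03)&(im.max(-1)<70); print(n,"tray",rect(w[m]))
    m=sel(n,.4,.62,.34,.52,.012,.03); print(n,"trayrim",rect(w[m]))
    m=sel(n,.3,.6,-.25,-.03,.043,.07); print(n,"box",rect(w[m]))
    m=sel(n,.3,.6,-.25,-.03,.0525,.07); print(n,"rockers",rect(w[m]), w[m].max(0))
    k=m.copy(); 
    for lo in(.056,.059): print(rect(w[sel(n,.3,.6,-.25,-.03,lo,.07)]))
    m=sel(n,.3,.65,-.02,.25,.006,.04)&(im[...,1]>im[...,0]+20)&(im[...,1]>im[...,2]+20); print(n,"green",rect(w[m]))
    m=sel(n,.3,.65,-.02,.25,.008,.04); print(n,"jig",rect(w[m]))
    m=sel(n,.3,.65,.05,.25,.08,.15);print(n,"handle",m.sum(), np.median(w[m],0) if m.any() else 0)
# hose
for n in W:
  w=W[n]
  for y,x in ([(200,505),(300,680),(350,720),(400,720),(440,740),(160,780)] if n=="scene" else [(40,320),(90,380),(140,430),(165,470),(170,510)]):
    print(n,x,y,w[int(y*.64),int(x*.64)])
E
```

```text
scene tray (1718, array([493.5, 426.3]), array([164.2, 107.4]), 5.7)
scene trayrim (431, array([492.9, 426.9]), array([162.2, 108.6]), 5.6)
scene box (1424, array([ 444.1, -182.9]), array([173.1, 131.7]), 74.2)
scene rockers (355, array([ 432.6, -191.2]), array([175.6,  70.7]), 59.1) [ 0.485 -0.107  0.07 ]
(183, array([ 431.5, -191.6]), array([174.7,  66.5]), 58.2)
(103, array([ 433.3, -195. ]), array([177.6,  54.9]), 52.2)
scene green (22, array([495.5, 117.3]), array([42.9, 33.1]), 82.7)
scene jig (2287, array([480.8, 160.3]), array([338.5, 179.3]), 0.0)
scene handle 139 [0.412 0.16  0.112]
side tray (2118, array([496. , 423.3]), array([155.5, 110.4]), 5.4)
side trayrim (395, array([496.9, 423.4]), array([157.4, 110.4]), 5.4)
side box (678, array([ 452.9, -182.7]), array([163.2, 123. ]), 75.9)
side rockers (159, array([ 440.5, -190.9]), array([163.4,  61.9]), 60.6) [ 0.489 -0.115  0.068]
(77, array([ 442.1, -192.9]), array([165.7,  55.4]), 56.6)
(37, array([ 444.1, -196.8]), array([167.9,  43.3]), 49.8)
side green (749, array([458.2,  69.3]), array([136.3, 121.9]), 12.7)
side jig (3205, array([474.9, 122.5]), array([254.9, 349.7]), 90.0)
side handle 79 [0.42  0.163 0.115]
scene 505 200 [0.179 0.001 0.468]
scene 680 300 [ 0.423 -0.267  0.126]
scene 720 350 [ 0.33  -0.306  0.127]
scene 720 400 [ 0.244 -0.292  0.127]
scene 740 440 [ 0.184 -0.305  0.13 ]
scene 780 160 [ 0.736 -0.459  0.167]
side 320 40 [ 0.8   -0.44   0.245]
side 380 90 [ 0.659 -0.463  0.125]
side 430 140 [ 0.485 -0.306  0.128]
side 470 165 [ 0.382 -0.262  0.116]
side 510 170 [ 0.292 -0.276  0.115]
```

Call:
{"method": "jog_arm", "body": {"moves": "0.3 -0.3 -0.4 0;0.6 -0.6 -0.7 0;0.9 -0.9 -1 0;1 -1 -1 0;1 -1 -1 0;1 -1 -1 0;1 -1 -1 0;1 -1 -1 0", "hand": -0.18}}

```text
time_s: 2.2
position: [0.2625, -0.3492, 0.3307]
eef_rot: [-3.073, -0.645, 0.001]
wrist_force: [-0.5, 0.1, 1.2]
finger_gap: 0.0351
grip_force: 0.0
```

Call:
{"method": "jog_arm", "body": {"moves": "0.2 -0.2 0 0;0.4 -0.4 0 0;0.6 -0.6 0 0;0.8 -0.8 0 0;1 -1 0 0;1 -1 0 0;1 -1 0 0;1 -1 0 0"}}

```text
time_s: 3.2
position: [0.3138, -0.2176, 0.3312]
eef_rot: [-3.075, -0.645, 0.001]
wrist_force: [0.3, 0.2, 0.0]
finger_gap: 0.0351
grip_force: 0.0
```

Call:
{"method": "jog_arm", "body": {"moves": "0.2 -0.2 0 0;0.4 -0.4 0 0;0.6 -0.6 0 0;0.8 -0.8 0 0;1 -1 0 0;1 -1 0 0;1 -1 0 0;1 -1 0 0"}}

```text
time_s: 4.2
position: [0.3651, -0.0859, 0.3312]
eef_rot: [3.075, 0.645, -0.001]
wrist_force: [-0.1, 0.1, -0.1]
finger_gap: 0.0349
grip_force: 0.0
```

```bash
python3 - <<'E'
from h import *
np.set_printoptions(precision=3,suppress=True)
im,w=grab("wrist","w1"); np.save("w1.npy",w)
K,R,t=cam("wrist"); print(R.T@-t, R[2])
for th in ["tweezers","mains_rocker","handle_grip","fuse_gap","switch_box"]:
    for r in spotter.recognise("wrist",th)[:2]:
        u,v=np.round(r["at"]).astype(int); print(th,round(r["p"],2),(u,v),np.nanmedian(w[v-1:v+2,u-1:u+2].reshape(-1,3),0))
E
```

```text
[ 0.43  -0.056  0.473] [-0.255 -0.111 -0.961]
tweezers 0.75 (np.int64(192), np.int64(28)) [0.492 0.072 0.036]
mains_rocker 0.91 (np.int64(318), np.int64(108)) [ 0.466 -0.134  0.055]
mains_rocker 0.42 (np.int64(89), np.int64(41)) [0.421 0.151 0.119]
handle_grip 0.55 (np.int64(90), np.int64(42)) [0.42  0.151 0.115]
fuse_gap 0.58 (np.int64(166), np.int64(52)) [0.45  0.102 0.017]
fuse_gap 0.5 (np.int64(326), np.int64(113)) [ 0.465 -0.149  0.05 ]
switch_box 0.84 (np.int64(325), np.int64(113)) [ 0.464 -0.147  0.051]
```

View pics/w1.png

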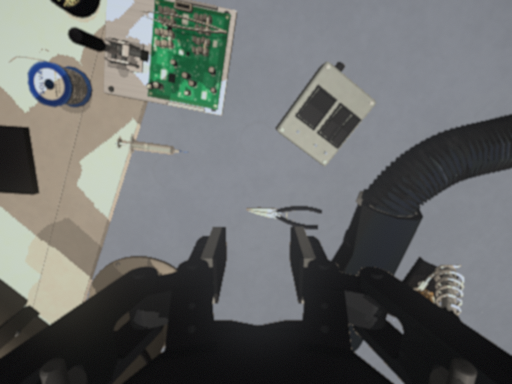

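The wrist view shows the board with the tweezers at about (195,22), the clamp handle (88,40), the box (325,113), its rockers at (316,104) and (339,127).

```bash
python3 - <<'E'
from h import *
np.set_printoptions(precision=3,suppress=True)
def rect(p): r=cv2.minAreaRect((p[:,:2]*1000).astype(np.float32)); return len(p),np.round(r[0],1),np.round(r[1],1),round(r[2],1)
w=np.load("w1.npy");im=cv2.imread("pics/w1.png").astype(int)
def sel(x0,x1,y0,y1,z0,z1): return (w[...,0]>x0)&(w[...,0]<x1)&(w[...,1]>y0)&(w[...,1]<y1)&(w[...,2]>z0)&(w[...,2]<z1)
b=(.38,.56,-.24,-.05)
print("box",rect(w[sel(*b,.042,.08)]))
m=sel(*b,.042,.08)&(im.max(-1)<75); 
nl,lab,st,ce=cv2.connectedComponentsWithStats(m.astype(np.uint8))
for i in range(1,nl):
    if st[i,4]>40: print("dark",rect(w[lab==i]),st[i], w[lab==i].mean(0))
for lo in(.056,.058,.060):
    print("high",lo,rect(w[sel(*b,lo,.08)]))
g=sel(.33,.6,-.03,.16,.012,.022)&(im[...,1]>im[...,0]+20)&(im[...,1]>im[...,2]+20); print("green",rect(w[g]))
j=sel(.33,.6,-.03,.22,.007,.05); print("jig",rect(w[j]))
h=sel(.37,.5,.1,.25,.09,.15); print("handle",rect(w[h]),np.median(w[h],0))
# zoom picture of tweezers and switch box
a=cv2.imread("pics/w1.png"); A=cv2.resize(a[0:120,80:260],None,fx=4.4,fy=4.4,interpolation=cv2.INTER_CUBIC)
B=cv2.resize(a[55:170,265:385],None,fx=2.5,fy=2.5,interpolation=cv2.INTER_CUBIC)
cv2.imwrite("pics/z1.png",A)
E
```

```text
box (5403, array([ 461. , -151.2]), array([ 95.9, 120.1]), 77.8)
dark (788, array([ 465.7, -131.7]), array([33.5, 50.6]), 78.2) [297  86  39  43 788] [ 0.466 -0.131  0.056]
dark (856, array([ 456.4, -174.4]), array([38.5, 50.9]), 78.3) [320 104  40  43 856] [ 0.456 -0.174  0.055]
high 0.056 (568, array([ 460.3, -154.2]), array([73.9, 44.6]), 78.2)
high 0.058 (407, array([ 473. , -156.8]), array([73.9, 18.3]), 77.4)
high 0.06 (248, array([ 475.1, -157.5]), array([73.7, 12.4]), 78.5)
green (4873, array([456.6,  71.2]), array([135.7, 108.8]), 13.3)
jig (12905, array([437.9, 118.6]), array([152.7, 236.7]), 17.8)
handle (508, array([420.8, 158. ]), array([17.2, 16.1]), 19.2) [0.421 0.153 0.125]
```

View pics/z1.png

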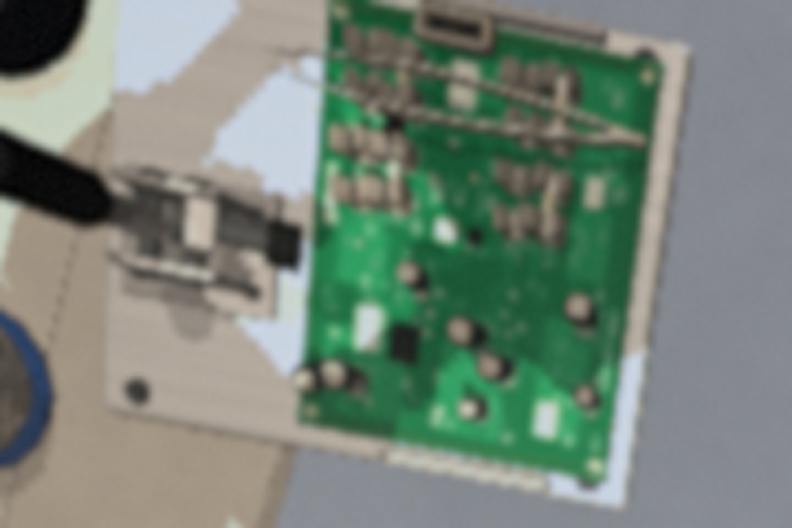

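```bash
python3 - <<'E'
from h import *
np.set_printoptions(precision=4,suppress=True)
K,R,t=cam("wrist");C=R.T@-t
def hit(u,v,z):
    d=R.T@np.linalg.inv(K)@[u,v,1]; return C+d*(z-C[2])/d[2]
a=hit(144.8,13.6,.035);b=hit(226.6,31.4,.035);c=(a+b)/2
print(a,b,c,np.linalg.norm(a-b),np.degrees(np.arctan2(*(a-b)[1::-1])))
th=np.radians(13.3);print("jig coords",np.array([[np.cos(th),np.sin(th)],[-np.sin(th),np.cos(th)]])@(c[:2]-[.4566,.0712]))
s=robot.observe();T=cv2.Rodrigues(s["eef_rot"])[0];print(s["position"],T, (c-s["position"])@T)
E
```

```text
[0.483  0.1382 0.035 ] [0.5081 0.0268 0.035 ] [0.4956 0.0825 0.035 ] 0.1142021043804851 102.68999685069741
jig coords [0.0405 0.0021]
[ 0.3652 -0.0853  0.3313] [[ 0.9154  0.4025  0.    ]
 [ 0.4025 -0.9154 -0.0001]
 [-0.      0.0001 -1.    ]] [ 0.1869 -0.1012  0.2963]
```

Call:
{"method": "jog_arm", "body": {"moves": "0.2 -0.2 0.1 -0.11;0.4 -0.4 0.2 -0.22;0.6 -0.6 0.3 -0.33;0.8 -0.8 0.4 -0.44;1 -1 0.5 -0.55;1 -1 0.5 -0.66;1 -1 0.5 -0.77;1 -1 0.5 -0.875"}}

```text
time_s: 5.5
position: [0.4165, 0.0469, 0.2812]
eef_rot: [-1.959, -2.456, 0.0]
wrist_force: [-0.6, 0.2, 0.3]
finger_gap: 0.0347
grip_force: 0.0
```

```bash
python3 - <<'E'
from h import *
np.set_printoptions(precision=4,suppress=True)
im,w=grab("wrist","w2"); np.save("w2.npy",w)
s=robot.observe();T=cv2.Rodrigues(s["eef_rot"])[0];print(s["position"],T)
for th in ["tweezers","fuse_gap"]:
    for r in spotter.recognise("wrist",th)[:2]:
        u,v=np.round(r["at"]).astype(int); print(th,round(r["p"],2),(u,v),np.nanmedian(w[v-1:v+2,u-1:u+2].reshape(-1,3),0))
print(proj("wrist",[.4956,.0825,.035]))
E
```

```text
[0.4165 0.0468 0.2812] [[-0.2284  0.9736 -0.0001]
 [ 0.9736  0.2284 -0.0001]
 [-0.0001 -0.0001 -1.    ]]
tweezers 0.57 (np.int64(315), np.int64(151)) [0.4955 0.0793 0.0159]
fuse_gap 0.8 (np.int64(289), np.int64(121)) [0.4479 0.1114 0.0159]
[318.5169 149.7903]
```

View pics/w2.png

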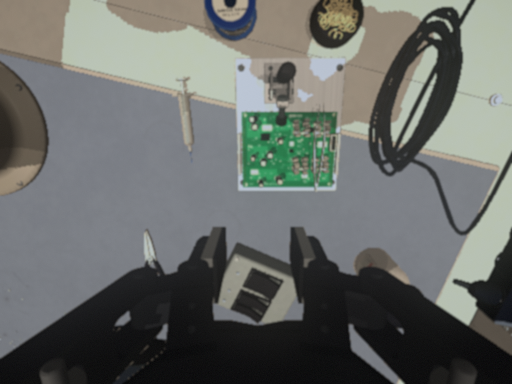

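Call:
{"method": "jog_arm", "body": {"moves": "0.05 0.2 0.2 0;0.1 0.4 0.4 0;0.15 0.6 0.6 0;0.167 0.8 0.8 0;0.167 0.852 1 0;0.167 0.852 1 0;0.167 0.852 1 0;0.167 0.852 1 0"}}

```text
time_s: 6.65
position: [0.4963, 0.0815, 0.1823]
eef_rot: [1.966, 2.448, 0.002]
wrist_force: [0.1, -0.7, -0.1]
finger_gap: 0.0352
grip_force: 0.0
```

```bash
python3 - <<'E'
from h import *
np.set_printoptions(precision=4,suppress=True)
im,w=grab("wrist","w3"); np.save("w3.npy",w)
s=robot.observe();print(s["position"])
for th in ["tweezers","fuse_gap"]:
    for r in spotter.recognise("wrist",th)[:2]:
        u,v=np.round(r["at"]).astype(int); print(th,round(r["p"],2),(u,v),np.nanmedian(w[v-1:v+2,u-1:u+2].reshape(-1,3),0))
print(proj("wrist",[.4956,.0825,.035]))
a=cv2.imread("pics/w3.png");cv2.imwrite("pics/z3.png",cv2.resize(a[60:260,130:390],None,fx=3,fy=3,interpolation=cv2.INTER_CUBIC))
E
```

```text
[0.4963 0.0815 0.1823]
tweezers 0.77 (np.int64(254), np.int64(218)) [0.5027 0.0384 0.0372]
fuse_gap 0.91 (np.int64(221), np.int64(137)) [0.449  0.1147 0.0153]
[256.5932 178.5935]
```

View pics/z3.png

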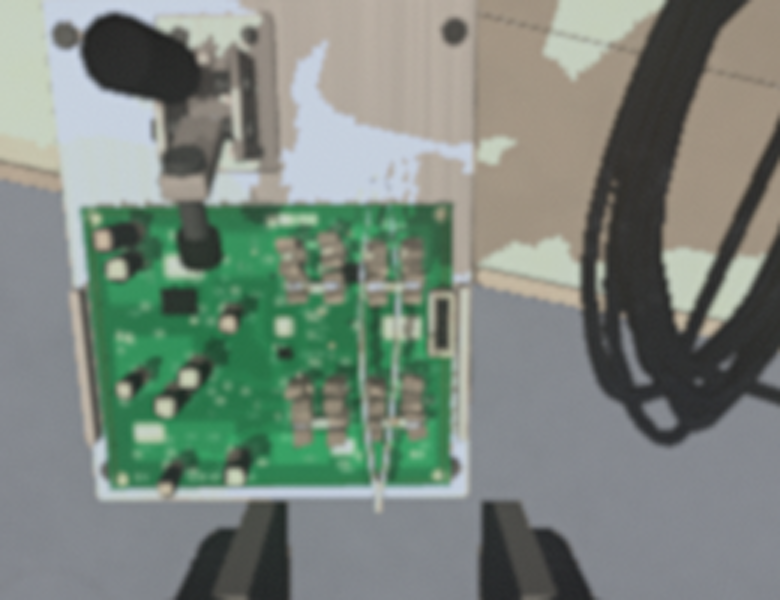

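```bash
python3 - <<'E'
from h import *
np.set_printoptions(precision=4,suppress=True)
w=np.load("w3.npy")
K,R,t=cam("wrist");C=R.T@-t
def hit(u,v,z):
    d=R.T@np.linalg.inv(K)@[u,v,1]; return C+d*(z-C[2])/d[2]
s=robot.observe();T=cv2.Rodrigues(s["eef_rot"])[0]
th=np.radians(13.3);J=np.array([[np.cos(th),np.sin(th)],[-np.sin(th),np.cos(th)]])
for u,v in((256.8,172.3),(256,229),(257.5,128.3)):
    p=hit(u,v,.034);print(p,"tool",(p-s["position"])@T,"jig",J@(p[:2]-[.4566,.0712]))
m=(w[...,2]>.025)&(w[...,2]<.034); q=(w[m][:,:2]-[.4566,.0712])@J.T
q=q[(q[:,0]>.002)&(q[:,0]<.062)&(abs(q[:,1])<.05)]
print(np.histogram(q[:,1],np.arange(-.05,.051,.005)),np.percentile(q[:,0],[2,98]))
E
```

```text
[0.4944 0.089  0.034 ] tool [ 0.0077 -0.0003  0.148 ] jig [0.0409 0.0086]
[0.5076 0.0253 0.034 ] tool [-0.0573 -0.0012  0.148 ] jig [ 0.039  -0.0564]
[0.4852 0.1336 0.034 ] tool [0.0533 0.0004 0.1479] jig [0.0422 0.0541]
(array([  0,   3,   3,  37, 127, 102, 100,  91,  32,   1,   3,   4,   4,
         2, 135, 110, 117,  89,  77,   2]), array([-0.05 , -0.045, -0.04 , -0.035, -0.03 , -0.025, -0.02 , -0.015,
       -0.01 , -0.005, -0.   ,  0.005,  0.01 ,  0.015,  0.02 ,  0.025,
        0.03 ,  0.035,  0.04 ,  0.045,  0.05 ])) [0.0071 0.0556]
```

Call:
{"method": "jog_arm", "body": {"moves": "0.06 0 0.2 0;0.06 0 0.4 0;0.06 0 0.6 0;0.06 0 0.8 0;0.06 0 1 0;0.06 0 1 0;0.06 0 1 0;0.06 0 1 0"}}

```text
time_s: 7.8
position: [0.4954, 0.0874, 0.0823]
eef_rot: [1.965, 2.449, 0.002]
wrist_force: [0.2, -0.7, 0.2]
finger_gap: 0.035
grip_force: 0.0
```

Call:
{"method": "jog_arm", "body": {"moves": "0 0 0.15 0;0 0 0.3 0;0 0 0.4 0;0 0 0.5 0;0 0 0.55 0;0 0 0.6 0;0 0 0.6 0;0 0 0.6 0"}}

```text
time_s: 8.8
position: [0.4949, 0.0874, 0.0232]
eef_rot: [1.965, 2.45, 0.001]
wrist_force: [-7.1, -0.7, 18.7]
finger_gap: 0.0352
grip_force: 9.6
```

Call:
{"method": "jog_arm", "body": {"moves": "0 0 0 0;0 0 0 0;0 0 0 0;0 0 0 0;0 0 0 0;0 0 -0.1 0;0 0 -0.2 0;0 0 -0.3 0", "hand": -1, "force": 40}}

```text
time_s: 9.8
position: [0.4944, 0.0874, 0.0518]
eef_rot: [-1.966, -2.45, 0.001]
wrist_force: [-0.2, 0.7, -0.0]
finger_gap: 0.0121
grip_force: 39.3
```

Call:
{"method": "jog_arm", "body": {"moves": "0 0 -0.3 0;0.1 0 -0.6 0;0.3 0.05 -0.9 0;0.5 0.1 -1 0;0.7 0.15 -1 0;0.9 0.2 -1 0;1 0.2 -1 0;1 0.2 -1 0"}}

```text
time_s: 10.8
position: [0.4922, 0.1896, 0.1513]
eef_rot: [-1.965, -2.451, 0.001]
wrist_force: [0.4, -0.0, -0.5]
finger_gap: 0.012
grip_force: 39.3
```

Call:
{"method": "jog_arm", "body": {"moves": "0.2 0.05 0 0;0.4 0.1 0 0;0.6 0.15 0 -0.1;0.8 0.2 0 -0.2;1 0.2 0 -0.3;1 0.2 0 -0.4;1 0.2 0 -0.46;1 0.2 0 -0.46"}}

```text
time_s: 11.8
position: [0.4904, 0.2914, 0.1512]
eef_rot: [-0.974, -2.987, 0.001]
wrist_force: [0.4, -0.3, 0.2]
finger_gap: 0.0118
grip_force: 39.3
```

Call:
{"method": "jog_arm", "body": {"moves": "0.2 0.2 0 -0.1;0.4 0.4 0 -0.2;0.6 0.6 0 -0.3;0.8 0.8 0 -0.4;0.9 1 0 -0.46;0.9 1 0 -0.46;0.9 1 0 -0.46;0.9 1 0 -0.46"}}

```text
time_s: 12.8
position: [0.4767, 0.4243, 0.1513]
eef_rot: [0.142, -3.138, 0.001]
wrist_force: [0.2, -0.7, 0.0]
finger_gap: 0.0119
grip_force: 39.3
```

```bash
python3 - <<'E'
from h import *
np.set_printoptions(precision=4,suppress=True)
im,w=grab("wrist","w4"); np.save("w4.npy",w)
s=robot.observe();T=cv2.Rodrigues(s["eef_rot"])[0];print(s["position"],T[:,0],s["finger_gap"],s["grip_force"])
print((np.array([.4857,.438,.1])-s["position"])@T)
E
```

```text
[0.4768 0.4244 0.1514] [-0.9959 -0.0907  0.0001] 0.011775727825768896 39.3448144197464
[-0.0101  0.0128  0.0514]
```

View pics/w4.png

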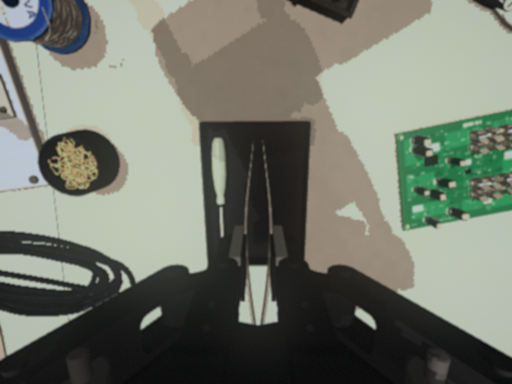

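Call:
{"method": "jog_arm", "body": {"moves": "-0.05 0.05 0.2 0;-0.1 0.13 0.4 0;-0.1 0.13 0.6 0;-0.1 0.13 0.8 0;-0.1 0.13 1 0;-0.1 0.13 1.2 0;-0.1 0.13 1 0;-0.1 0.13 1 0"}}

```text
out of range
```

Call:
{"method": "jog_arm", "body": {"moves": "-0.05 0.05 0.2 0;-0.1 0.13 0.4 0;-0.1 0.13 0.6 0;-0.1 0.13 0.8 0;-0.1 0.13 0.9 0;-0.1 0.13 1 0;-0.1 0.13 1 0;-0.1 0.13 1 0"}}

```text
time_s: 13.85
position: [0.4857, 0.4393, 0.0519]
eef_rot: [-0.146, 3.137, 0.001]
wrist_force: [-0.2, -0.4, -0.7]
finger_gap: 0.0118
grip_force: 39.3
```

Call:
{"method": "jog_arm", "body": {"moves": "0 0 0.1 0;0 0 0.2 0;0 0 0.3 0;0 0 0.35 0;0 0 0.4 0;0 0 0.43 0;0 0 0.45 0;0 0 0.45 0"}}

```text
time_s: 14.85
position: [0.4854, 0.439, 0.0063]
eef_rot: [-0.146, 3.138, -0.0]
wrist_force: [-0.2, 0.1, -0.2]
finger_gap: 0.0121
grip_force: 39.3
```

Call:
{"method": "jog_arm", "body": {"moves": "0 0 0 0;0 0 0 0;0 0 0 0;0 0 0 0;0 0 0 0;0 0 -0.2 0;0 0 -0.5 0;0 0 -0.9 0", "hand": -0.4}}

```text
time_s: 15.85
position: [0.4851, 0.4388, 0.0979]
eef_rot: [0.146, -3.138, 0.001]
wrist_force: [0.1, 0.3, -0.2]
finger_gap: 0.0255
grip_force: 0.0
```

```bash
python3 - <<'E'
from h import *
np.set_printoptions(precision=4,suppress=True)
im,w=grab("wrist","w5"); np.save("w5.npy",w)
s=robot.observe();print(s["position"],s["q"])
print([(r["p"],r["at"]) for r in spotter.recognise("wrist","tweezers")])
E
```

```text
[0.4877 0.4409 0.1048] [ 0.6185  0.6878  1.2985 -0.0001  1.1454 -1.0452]
[(0.86, [261.4, 234.0])]
```

View pics/w5.png

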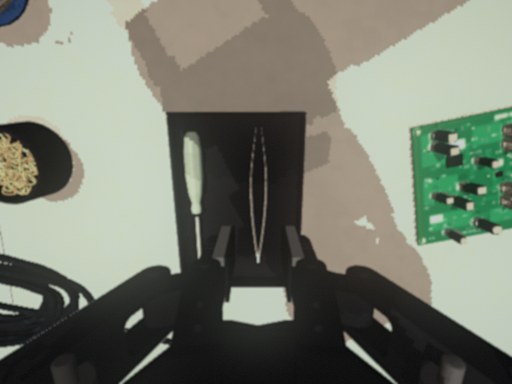

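The tweezers lie flat in the tray, free of the screwdriver. Next comes the clamp handle.

Call:
{"method": "jog_arm", "body": {"moves": "0 0 -0.4 0;0.1 -0.2 -0.8 0.1;0.2 -0.4 -1 0.2;0.3 -0.6 -1 0.3;0.4 -0.8 -1 0.4;0.5 -1 -1 0.46;0.5 -1 -1 0.46;0.5 -1 -1 0.46", "hand": -1}}

```text
time_s: 16.95
position: [0.4452, 0.3353, 0.1969]
eef_rot: [0.971, 2.987, 0.002]
wrist_force: [-0.4, 0.3, -0.5]
finger_gap: 0.0003
grip_force: 0.0
```

Call:
{"method": "jog_arm", "body": {"moves": "-0.2 -0.2 0 0.1;-0.4 -0.4 0 0.2;-0.6 -0.6 0 0.3;-0.8 -0.8 0 0.4;-1 -1 0 0.45;-1 -1 0 0.45;-1 -1 0 0.45;-1 -1 0 0.45"}}

```text
time_s: 17.95
position: [0.4667, 0.1961, 0.1962]
eef_rot: [-1.944, -2.468, -0.0]
wrist_force: [-0.0, -0.6, -1.1]
finger_gap: 0.0001
grip_force: 0.0
```

```bash
python3 - <<'E'
from h import *
np.set_printoptions(precision=4,suppress=True)
im,w=grab("wrist","w6")
s=robot.observe();T=cv2.Rodrigues(s["eef_rot"])[0];print(s["position"],T[:,0],s["finger_gap"],s["time_s"])
print((np.array([.4282,.1261,.1])-s["position"])@T)
m=(w[...,0]>.35)&(w[...,0]<.47)&(w[...,1]>.1)&(w[...,1]<.22)&(w[...,2]>.09)&(w[...,2]<.14);print(m.sum(),np.nanmin(w[m],0),np.nanmax(w[m],0))
E
```

```text
[0.4667 0.196  0.1962] [-0.2339  0.9723  0.0001] 0.00017444336597852243 18.0
[-0.059  -0.0538  0.0962]
659 [0.4128 0.1503 0.0904] [0.4293 0.1674 0.1337]
```

Call:
{"method": "jog_arm", "body": {"moves": "-0.3 -0.27 0 0;-0.59 -0.54 0 0;-0.59 -0.54 0.1 0;-0.59 -0.54 0.4 0;-0.59 -0.54 0.6 0;-0.59 -0.54 0.8 0;-0.59 -0.54 0.95 0;-0.59 -0.54 0.95 0"}}

```text
time_s: 19.0
position: [0.4275, 0.1259, 0.1002]
eef_rot: [-1.944, -2.465, 0.002]
wrist_force: [-0.0, 0.4, 1.1]
finger_gap: 0.0001
grip_force: 0.0
```

Call:
{"method": "jog_arm", "body": {"moves": "0.1 0 0 0;0.2 0 0 0;0.3 0 0 0;0.4 0 0 0;0.5 0 0 0;0.6 0 0 0;0.7 0 0 0;0.75 0 0 0"}}

```text
time_s: 20.0
position: [0.4102, 0.199, 0.1013]
eef_rot: [-1.946, -2.466, -0.0]
wrist_force: [-0.8, -0.6, 0.2]
finger_gap: -0.0003
grip_force: 0.0
```

```bash
python3 - <<'E'
from h import *
np.set_printoptions(precision=4,suppress=True)
s=robot.observe();print(s["position"],s["time_s"],s["wrist_force"])
for n in("side","scene","wrist"):
    im,w=grab(n,n+"7")
    m=(w[...,0]>.33)&(w[...,0]<.46)&(w[...,1]>.17)&(w[...,1]<.27)&(w[...,2]>.04)&(w[...,2]<.095)&(im.max(-1)<60)
    print(n,m.sum(),np.median(w[m],0) if m.any() else "")
E
```

```text
[0.4102 0.199  0.1013] 20.0 [-0.8108 -0.5583  0.2406]
side 75 [0.4072 0.2188 0.0649]
scene 145 [0.4    0.2205 0.0637]
wrist 1604 [0.4066 0.2215 0.0656]
```

View pics/wrist7.png

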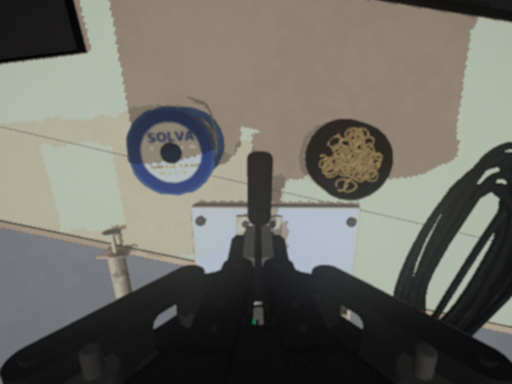

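Call:
{"method": "jog_arm", "body": {"moves": "0 0 -0.4 0;-0.2 0 -0.8 0;-0.4 0 -0.8 0;-0.6 0 -0.8 0;-0.8 0 -0.8 0;-1 0 -0.8 0;-1 0 -0.8 0;-1 0 -0.8 0"}}

```text
time_s: 21.15
position: [0.4335, 0.1011, 0.1812]
eef_rot: [-1.947, -2.465, 0.0]
wrist_force: [0.3, -0.5, 0.2]
finger_gap: -0.0001
grip_force: 0.0
```

Call:
{"method": "jog_arm", "body": {"moves": "-0.2 0 0 0;-0.4 0 0 0.1;-0.6 0 0 0.2;-0.8 0 0 0.284;-1 0 0 0.284;-1 0 0 0.284;-1 0 0 0.284;-1 0 0 0.284"}}

```text
time_s: 22.15
position: [0.4567, 0.0045, 0.1813]
eef_rot: [-2.443, -1.975, 0.0]
wrist_force: [-0.3, -1.1, 0.2]
finger_gap: -0.0
grip_force: 0.0
```

Call:
{"method": "jog_arm", "body": {"moves": "-0.2 0.1 0 0;-0.4 0.2 0 0;-0.6 0.3 0 0;-0.8 0.4 0 0;-1 0.5 0 0;-1 0.5 0 0;-1 0.5 0 0;-1 0.5 0 0"}}

```text
time_s: 23.15
position: [0.4846, -0.1038, 0.1813]
eef_rot: [-2.443, -1.975, 0.0]
wrist_force: [-0.0, -0.4, 0.9]
finger_gap: -0.0004
grip_force: 0.0
```

```bash
python3 - <<'E'
from h import *
np.set_printoptions(precision=4,suppress=True)
def rect(p): r=cv2.minAreaRect((p[:,:2]*1000).astype(np.float32)); return len(p),np.round(r[0],1),np.round(r[1],1),round(r[2],1)
im,w=grab("side","side8")
s=robot.observe();T=cv2.Rodrigues(s["eef_rot"])[0];print(s["position"],T[:,0],s["time_s"])
print((np.array([.4808,-.1351,.08])-s["position"])@T)
im,w=grab("wrist","w8")
b=(w[...,0]>.38)&(w[...,0]<.56)&(w[...,1]>-.24)&(w[...,1]<-.05)&(w[...,2]>.042)&(w[...,2]<.08)
print(rect(w[b]))
print(proj("wrist",[.4808,-.1351,.06]))
for r in spotter.recognise("wrist","mains_rocker")[:2]:
    u,v=np.round(r["at"]).astype(int); print(r["p"],u,v,w[v,u])
E
```

```text
[ 0.4846 -0.1039  0.1814] [0.2094 0.9778 0.    ] 23.2
[-0.0313  0.0028  0.1014]
(6889, array([ 461. , -151.5]), array([ 95.8, 120.1]), 77.8)
[260.3823 216.0924]
0.74 442 135 [ 0.6251 -0.0784  0.1195]
0.65 246 215 [ 0.4662 -0.1328  0.0545]
```

View pics/w8.png

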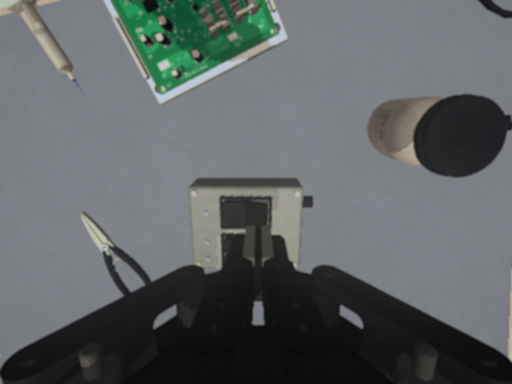

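Call:
{"method": "jog_arm", "body": {"moves": "-0.2 0.03 0.2 0;-0.3 0.03 0.4 0;-0.3 0.03 0.6 0;-0.3 0.03 0.8 0;-0.3 0.03 0.96 0;-0.3 0.03 1 0;-0.3 0.03 1 0;-0.3 0.03 1 0"}}

```text
time_s: 24.3
position: [0.4819, -0.1348, 0.082]
eef_rot: [2.443, 1.973, 0.001]
wrist_force: [-0.3, 0.7, 0.6]
finger_gap: -0.0
grip_force: 0.0
```

Call:
{"method": "jog_arm", "body": {"moves": "0 0 0.06 0;0 0 0.12 0;0 0 0.16 0;0 0 0.2 0;0 0 0.23 0;0 0 0.25 0;0 0 0.25 0;0 0 0.25 0"}}

```text
time_s: 25.3
position: [0.4813, -0.1346, 0.0563]
eef_rot: [-2.444, -1.974, 0.0]
wrist_force: [-0.3, -0.7, -0.4]
finger_gap: -0.0002
grip_force: 0.0
```

Call:
{"method": "jog_arm", "body": {"moves": "0 0 -0.2 0;0 0 -0.5 0;0 0 -0.9 0;0 0 -1 0;0.2 0 -1 0;0.4 0 -1 0;0.4 0 -1 0;0.4 0 -1 0"}}

```text
time_s: 26.3
position: [0.4895, -0.0958, 0.1558]
eef_rot: [-2.443, -1.974, 0.001]
wrist_force: [-0.3, 0.2, 1.7]
finger_gap: -0.0
grip_force: 0.0
```

```bash
python3 - <<'E'
from h import *
np.set_printoptions(precision=4,suppress=True)
im,w=grab("wrist","w9")
s=robot.observe();print(s["position"],s["time_s"])
th=np.radians(-12.2);J=np.array([[np.cos(th),np.sin(th)],[-np.sin(th),np.cos(th)]])
q=(w[...,:2]-[.461,-.1513])@J.T
for y in(20,-14,-34):
  for x in(-18,-10,10,18):
    m=(abs(q[...,0]*1000-x)<3)&(abs(q[...,1]*1000-y)<4); print(y,x,m.sum(),np.median(w[m][:,2]) if m.any() else None)
im,w=grab("side"); m=(w[...,0]>.33)&(w[...,0]<.46)&(w[...,1]>.2)&(w[...,1]<.27)&(w[...,2]>.04)&(w[...,2]<.095)&(im.max(-1)<60);print(m.sum(),np.median(w[m],0))
print([(r["p"],r["at"]) for r in spotter.recognise("side","tweezers")])
E
```

```text
[ 0.4896 -0.096   0.1559] 26.35
20 -18 52 0.06187335917083256
20 -10 50 0.05886646937202829
20 10 0 None
20 18 0 None
-14 -18 17 0.054135939535525014
-14 -10 0 None
-14 10 0 None
-14 18 0 None
-34 -18 0 None
-34 -10 0 None
-34 10 0 None
-34 18 0 None
68 [0.4052 0.2231 0.0651]
[(0.72, [267.8, 139.9]), (0.65, [184.2, 288.2]), (0.17, [226.0, 231.4])]
```

The broad rocker has flipped: its -x half now stands at 62 mm. The clamp handle is still shut and the tweezers are in the tray.

```bash
python3 -c "
from rig import robot
print(robot.job_done())"
```

```text
the job is handed in; nothing more can be done
None
```

The job is done and handed in at about 26 s: tweezers flat in the larger tray, then the clamp snapped shut, then the broad rocker flipped. I did not re-check the outer narrow rocker, and the fingers briefly touched the board (19 N at the wrist) while picking up the tweezers.

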